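# Stagger-stack the washed trays to dry

## Robot

A 6-joint arm with a two-finger parallel gripper is mounted at the origin on a cart in front of the work surface, level with it; the furniture and walls round the work are solid. World frame = base frame: x ahead of the robot, y to its left, z up, the work surface at z = 0. Lengths are in m, angles in rad, forces in N, time in s.
With the tool pointing down it reaches from about 0.35 to 0.725 m from the base axis. Payload 6 kg.
Tool frame: the origin (TCP) lies at the very end of the fingers, on their centre line; the grasp point (between the pads) lies 19 mm behind it (arm.hold_point_z is the distance from the TCP to the grasp point, in m); z points along the fingers, y is the direction in which the jaws open and shut (so a half turn about z gives the same grasp; the last joint's range is limited). The gripper opens to 85 mm and grips with 20 to 120 N. Pads are 22 mm wide; open, the fingers measure 114 mm over their backs; the gripper's body (76 mm by 85 mm) begins 54 mm behind the grasp point. The pads swing forward as they close: fully open they stand 13 mm farther back than shut.
Start: joints at [1.442, 0.04, 0.085, 0, -1.615, -0.334], TCP at [0.268, 0.537, 0.231] pointing down, gripper open.
Joint ranges: [-2.56, 2.56], [-1.29, 2.01], [-1.08, 1.49], [-3.29, 1.98], [-2.81, -0.18], [-2.99, 2.99]. Speed limits (rad/s): [2.57, 2.57, 3.01, 3.14, 3.14, 3.14].

## Interface

Orientations are given as a unit quaternion [w, x, y, z].
In Python, from bench import arm gives the robot as it stands. The module is installed in compiled form; this text tells all that it offers.
- The arm moves only by the shell command python3 -m jog 'ROWS' [FORCE]. ROWS is JSON, a list that holds one entry, the list of rows, each a list of 7 numbers: the turn, a rotation vector about the tool's x, y, z in units of 5 degrees (1.0 is 5 degrees), then the shift along the tool's x, y, z in units of 30 mm (1.0 is 30 mm), then the opening, from 0 (shut) to 1 (fully open). In form: [[[ax, ay, az, x, y, z, gripper], ...]]. A call has 1 to 20 rows; each row shifts and turns the commanded pose from where the row before left it, along the tool's axes as they then stand; what a row does not reach is not made up. A row lasts 1/12 s, in which the tool goes at most 41.7 mm and 7.16 degrees, less where a joint would pass 70% of its speed; a pose out of reach is approached as far as the arm can. A call is refused whole if a number of a shift passes 1 or a number of a turn 1, either way. A call with a gripper value outside its range is refused whole. The fingers move at their own pace and stop on an object; FORCE is the grip in N (left out, the last holds). Time passes only in rows, so rows that do not move let the fingers close. It gives the time, the measured TCP pose, the force and the opening at its end, in the units of the state.
- arm.sense(): the state, without advancing time (a new reading comes with each control period).
- arm.get_image(name): name is "side" or "top" or "wrist"; returns a dict with "pixels" (384x512x3 uint8, red, green, blue), "mtx" (3x3 intrinsics, pixels), "k1" (the pictures are not rectified: a ray, as slopes to the right and down, at radius r is drawn at 1 + k1 r^2 times it, then the intrinsics apply), "xyz" and "rotation" of the camera in the world. Camera axes: x right, y down, z forward; pixel columns grow to the right and rows downward; lengths in m; the calibration is good to about 2 mm. A picture is of the moment at which its call begins. There is no depth.
- arm.finish_job(): hands the job in, once; it reports no verdict.
Trained networks look in a picture, given as the dict that the camera call returned (one of the last four; its "shot" number tells which), for a name from the list of things; names that differ only in an ending like _2 or _b are one class to them, and where a whole thing is asked for, a point or a joint stands for the part that bears it (a point fixed in the world has none). Each returns a list of dicts, best first, with "score" (0 to 1); they miss things now and then, are a little off and sometimes report something else, mostly with a low value. They report only what shows in the picture. A call takes as long as a camera call.
- arm.search_frame(picture, target): "xyz" ([x, y, z] in m, in world coordinates, good to about 4 mm: the middle of the surface that is visible of it).
- arm.landmark_of(picture, target): "xyz" ([x, y, z] in m, in world coordinates, good to about 4 mm: a listed point, or the origin of a listed thing).
The state is a dict: "t": time; "q": joint angles; "joint_velocities": joint speeds; "effort": joint torques, N m; "tool_pos": TCP position; "orientation": TCP orientation; "ft_force": force on the tool from outside, world axes, zero at the start; "moment": the same for the moment, N m; "grip_width": opening from 0.0 (shut) to 1.0 (fully open).
Only numpy, scipy, OpenCV 4.12 (cv2) and the standard library are available. Lean on these libraries where they do the work, as an engineer would, in place of code of your own. Each camera call takes 0.05 s, during which the arm holds its last target.

## Task

Stack the three washed trays where the blue one stands so that air reaches into each: lay the white tray lengthwise on the blue one, set back about 3 cm so that the blue tray's scooped end stays open, then lay the yellow tray on the white one, stepped back the other way so that it is straight above the blue. Each tray must sit flat with its foot inside the lip of the tray below (which way the scoops of the white and yellow trays face does not matter); do not knock over or push aside the mill, shaker, bottle and mug behind.

Things in the scene. Friction and masses are not known exactly. Their poses are not given: they have to be found in the camera images.
- blue_tray_center (a point): Sizes in mm. BLUE open plastic tray, base of the stack: 150 long (x) x 58 wide (y) x 43 high, about 0.12 kg, straight sides, flat lip 5 wide round the top, opening inside it 140 x 48. All three trays are alike. The end at own +x has a finger scoop (notch 28 wide, 20 deep from the rim); the -x end is plain. Point: its centre, half-way up (21.5 above its lowest face); own x lengthwise, z up.
- white_tray_center (a point): WHITE tray, goes second; same shape as the blue. Grasp from above across its 58 width. Under the floor is a central foot 60 x 36, 3 deep: on another tray the floor rests on the lip and the foot sits inside it, so each tray adds 40 of height and can shift at most 40 lengthwise, 6 sideways. Point: its centre, half-way up (21.5 above its lowest face); own x lengthwise, z up.
- yellow_tray_center (a point): YELLOW tray, goes on top; same shape, foot and size (150 x 58 x 43) as the others, finger scoop at its own +x end. Grasp from above across its 58 width. Point: its centre, half-way up (21.5 above its lowest face); own x lengthwise, z up.
- pepper_mill: Bystander behind the work, to be left alone: brown wooden pepper mill, 58 x 58 x 170 mm, upright, loose; origin at the centre of its underside, z up.
- salt_shaker: Bystander behind the work, to be left alone: small salt shaker, white cap, 44 x 44 x 90 mm, upright, loose; origin at the centre of its underside, z up.
- mustard_bottle: Bystander behind the work, to be left alone: flat-sided bottle with white cap and dark label, 50 x 81 x 199 mm, upright, loose; origin at the centre of its underside, z up.
- heart_mug: Bystander behind the work, to be left alone: pale pink mug with a heart and a handle, 106 x 73 x 88 mm, upright, loose; origin at the centre of its underside, z up.

How it is judged:
By the outcome, as a careful person would: the job done as asked, in the order asked, and still so for the second after the job is handed in, with the robot touching nothing.
It also fails if it takes over 67 s, if anything falls off the work surface, if the arm or the gripper's body presses on something with over 40 N, if the wrist force passes 120 N, or if a joint passes its speed limit or range.

## Working session

There is one attempt and no reset: what is moved stays moved. The work goes in short steps, Python scripts to look and compute and a shell command to move; the robot and the scene stay as the last step left them, time stands still between calls to the robot, and variables do not carry over. Pictures are saved under pics/ and viewed, and the job is handed in when it is done.

```bash
mkdir -p pics; ls; python3 - <<'E'
from bench import arm
import cv2,json
s=arm.sense();print(s)
print(arm.hold_point_z)
for n in ["side","top","wrist"]:
    p=arm.get_image(n)
    cv2.imwrite(f"pics/{n}0.png",p["pixels"][:,:,::-1])
    print(n,p["xyz"],p["rotation"],p["mtx"],p["k1"])
    for t in ["blue_tray_center","white_tray_center","yellow_tray_center"]:
        print(t,[ (d["xyz"],d["score"]) for d in arm.landmark_of(p,t)][:2],[ (d["xyz"],d["score"]) for d in arm.search_frame(p,t)][:2])
print(arm.sense()["t"])
E
```

```text
pics
{'t': 0.0, 'q': array([ 1.44170485e+00,  4.08240201e-02,  8.38253314e-02, -4.61419769e-04,
       -1.61551970e+00, -3.33711938e-01]), 'joint_velocities': array([ 1.33967317e-03,  1.47119791e-03, -4.51007157e-05,  1.98618465e-03,
       -1.24820760e-03,  1.00662106e-03]), 'effort': array([ 1.23707418e-03, -3.68207073e+01,  3.47403789e+01,  6.93195283e+00,
       -5.37203334e-03,  1.57168113e-06]), 'tool_pos': array([0.26764898, 0.53662777, 0.23028039]), 'orientation': array([ 8.80070604e-04,  9.73347814e-01, -2.29332157e-01, -1.41343864e-04]), 'ft_force': array([ 0.96315495,  0.16574508, -0.0584303 ]), 'moment': array([-0.03755014, -0.00356999, -0.01799007]), 'grip_width': 1.0008349613447307}
0.0187
side [ 0.11450871 -0.87183611  0.64520332] [-0.48811568  0.84419634 -0.19155321  0.11127886] [[474.47526425   0.         250.52815702]
 [  0.         474.47526425 185.43453951]
 [  0.           0.           1.        ]] -0.19503087958886514
blue_tray_center [([0.4808, 0.055, 0.0249], 0.83)] [([0.4759, 0.0291, 0.0317], 0.89)]
white_tray_center [([0.48, 0.3609, 0.0227], 0.62)] [([0.4723
[... 199 characters left out ...]
86] [[406.27032456   0.         252.69729531]
 [  0.         406.27032456 185.25998511]
 [  0.           0.           1.        ]] 0.0448389919532456
blue_tray_center [([0.4814, 0.0569, 0.0227], 0.91)] [([0.4829, 0.0575, 0.0096], 0.73), ([0.6568, -0.0853, 0.1363], 0.57)]
white_tray_center [] [([0.4794, 0.3658, 0.006], 0.82)]
yellow_tray_center [] [([0.4664, -0.2252, 0.0122], 0.68)]
wrist [0.34391613 0.49881407 0.37382611] [-0.08740421 -0.51893083  0.83856078  0.14102167] [[294.15577622   0.         254.58978369]
 [  0.         294.15577622 189.36996409]
 [  0.           0.           1.        ]] 0.006151847691628566
blue_tray_center [] []
white_tray_center [] []
yellow_tray_center [] []
1.05
```

View pics/top0.png

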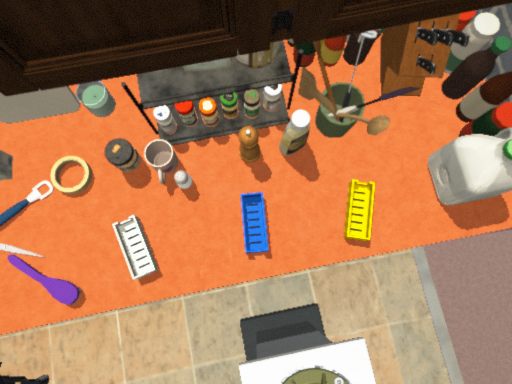

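View pics/side0.png

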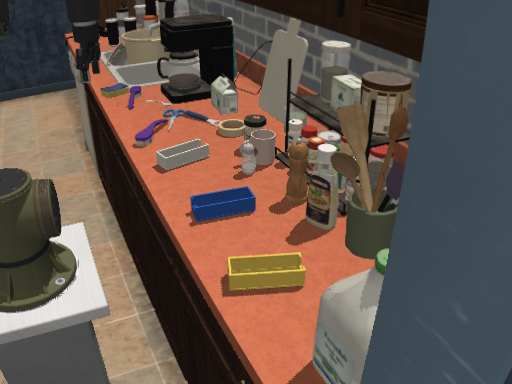

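View pics/wrist0.png

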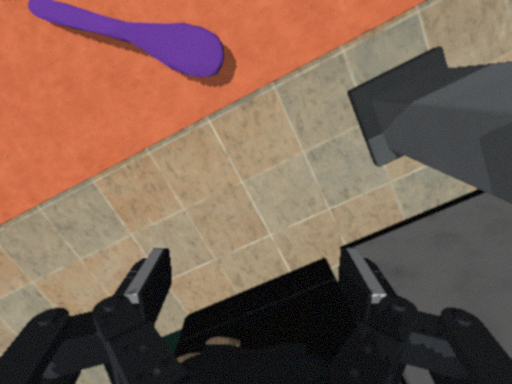

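```bash
cat > h.py <<'E'
import numpy as np, cv2
from scipy.optimize import minimize
from scipy.spatial.transform import Rotation as R
def proj(p,X):
    w,x,y,z=p["rotation"]; Rc=R.from_quat([x,y,z,w]).as_matrix().T
    t=-Rc@np.array(p["xyz"])
    o,_=cv2.projectPoints(np.asarray(X,float),cv2.Rodrigues(Rc)[0],t,np.array(p["mtx"],float),np.array([p["k1"],0,0,0,0.]))
    return o[:,0]
def mask(p,col,c,hw=50):
    hsv=cv2.cvtColor(p["pixels"],cv2.COLOR_RGB2HSV)
    H,S,V=[hsv[...,i].astype(int) for i in range(3)]
    if col=="blue": m=(H>100)&(H<128)&(S>110)&(V>40)
    if col=="yellow": m=(H>24)&(H<36)&(S>110)&(V>60)
    if col=="white": m=(S<75)&(V>60)
    w=np.zeros_like(m); u,v=int(c[0]),int(c[1]); w[max(0,v-hw):v+hw,max(0,u-hw):u+hw]=1
    m=(m&w).astype(np.uint8)
    n,l,st,ce=cv2.connectedComponentsWithStats(m,connectivity=8)
    i=1+np.argmax(st[1:,4]); cs=(l==i).astype(np.uint8)
    pts=np.argwhere(cs)[:,::-1].astype(np.int32)
    return cv2.convexHull(pts)[:,0].astype(float)
def box(x,y,yaw,z0=0.0,h=.043):
    X=np.array([[a,b,c] for a in(-.075,.075) for b in(-.029,.029) for c in(0,h)])
    c,s=np.cos(yaw),np.sin(yaw)
    return np.c_[x+c*X[:,0]-s*X[:,1],y+s*X[:,0]+c*X[:,1],z0+X[:,2]]
def sup(P,D): return (P@D.T).max(0)
def fit(ps,hulls,g,z0=0.):
    th=np.linspace(0,2*np.pi,72,endpoint=False);D=np.c_[np.cos(th),np.sin(th)]
    def f(v):
        return sum(np.abs(sup(proj(p,box(v[0],v[1],v[2],z0)),D)-sup(h,D)-.5*0-.5*np.abs(D).sum(1)*0).sum() for p,h in zip(ps,hulls))/72/len(ps)
    best=None
    for y0 in np.arange(-1.5,1.6,.25):
        r=minimize(f,[g[0],g[1],y0],method="Nelder-Mead",options=dict(xatol=1e-5,fatol=1e-4,initial_simplex=[[g[0],g[1],y0],[g[0]+.01,g[1],y0],[g[0],g[1]+.01,y0],[g[0],g[1],y0+.2]]))
        if best is None or r.fun<best.fun: best=r
    return best.x,best.fun
E
python3 - <<'E'
from bench import arm
from h import *
T=arm.get_image("top");S=arm.get_image("side")
for col,g in dict(blue=(.481,.056),white=(.48,.363),yellow=(.464,-.222)).items():
    for nm,ps in dict(top=[T],side=[S],both=[T,S]).items():
        hs=[mask(p,col,proj(p,[[g[0],g[1],.02]])[0]) for p in ps]
        v,e=fit(ps,hs,g); print(col,nm,v.round(4),np.degrees(v[2]).round(1),round(e,2))
rows=[]
for p in (T,S):
    r=[]
    for g in ((.481,.056),(.48,.363),(.464,-.222)):
        u,v=proj(p,[[g[0],g[1],.02]])[0].astype(int)
        r.append(cv2.resize(p["pixels"][v-40:v+40,u-45:u+45,::-1],None,fx=2.9,fy=2.9,interpolation=cv2.INTER_CUBIC))
    rows.append(np.hstack(r))
cv2.imwrite("pics/zoom1.png",np.vstack(rows))
E
```

```text
blue top [ 0.4847  0.0548 -0.11  ] -6.3 1.08
blue side [ 0.4854  0.0582 -0.0079] -0.5 1.23
blue both [ 0.4849  0.0554 -0.1047] -6.0 1.23
white top [0.4844 0.3622 0.2198] 12.6 0.89
white side [0.4834 0.3684 3.484 ] 199.6 0.7
white both [0.4837 0.3641 0.2519] 14.4 0.96
yellow top [ 0.4639 -0.2237 -0.3878] -22.2 1.33
yellow side [ 0.5535 -0.1475  1.0298] 59.0 22.05
yellow both [ 0.4639 -0.2191 -0.3311] -19.0 15.86
```

View pics/zoom1.png

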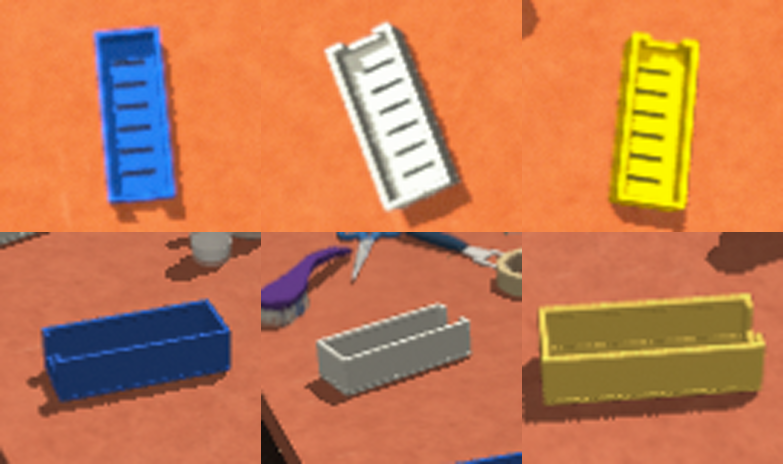

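```bash
sed -i 's/-.5\*0-.5\*np.abs(D).sum(1)\*0/-.4/; s/hw=50/hw=65/; s/H>24)&(H<36)&(S>110)/H>20)\&(H<36)\&(S>100)/' h.py
python3 - <<'E'
from bench import arm
from h import *
T=arm.get_image("top");S=arm.get_image("side")
ov={id(T):cv2.resize(T["pixels"],None,fx=4,fy=4),id(S):cv2.resize(S["pixels"],None,fx=4,fy=4)}
cr=[]
for col,g in dict(blue=(.483,.056),white=(.482,.363),yellow=(.464,-.222)).items():
    for nm,ps in dict(top=[T],side=[S],both=[T,S]).items():
        hs=[mask(p,col,proj(p,[[g[0],g[1],.02]])[0]) for p in ps]
        v,e=fit(ps,hs,g); print(col,nm,v.round(4),np.degrees(v[2]).round(1),round(e,2))
    for p in ps:
        im=ov[id(p)]; q=((proj(p,box(*v))+.5)*4).astype(int)
        for a,b in [(0,2),(4,6),(0,4),(2,6),(1,3),(5,7),(1,5),(3,7)]: cv2.line(im,tuple(map(int,q[a])),tuple(map(int,q[b])),(255,0,255),1)
        c=q.mean(0).astype(int); cr.append(im[c[1]-150:c[1]+150,c[0]-200:c[0]+200,::-1])
cv2.imwrite("pics/ov1.png",cv2.resize(np.vstack([np.hstack(cr[0::2]),np.hstack(cr[1::2])]),None,fx=.66,fy=.66))
E
```

```text
blue top [ 0.4837  0.0541 -0.1048] -6.0 0.69
blue side [ 0.4847  0.0608 -0.0912] -5.2 0.88
blue both [0.4837 0.0545 3.0367] 174.0 0.85
white top [0.4833 0.3629 0.2205] 12.6 0.52
white side [0.4832 0.3686 0.3046] 17.5 0.47
white both [0.483  0.3636 0.2307] 13.2 0.63
yellow top [ 0.4625 -0.2206 -0.3345] -19.2 0.45
yellow side [ 0.4631 -0.216  -0.3597] -20.6 0.95
yellow both [ 0.4621 -0.22   -0.3325] -19.1 0.76
```

View pics/ov1.png

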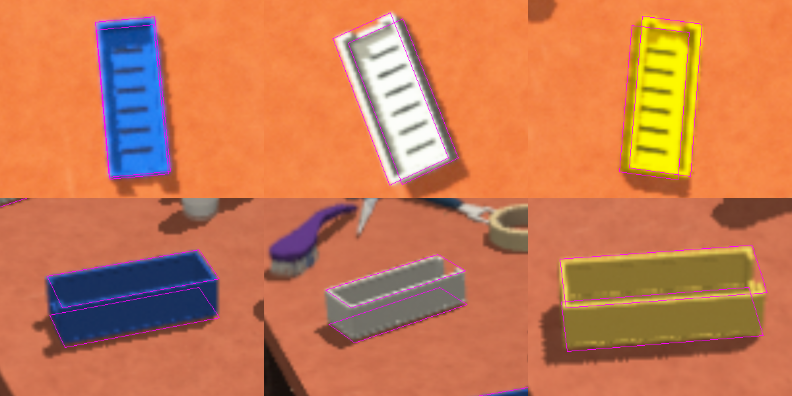

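```bash
python3 - <<'E'
from bench import arm
from h import *
T=arm.get_image("top");S=arm.get_image("side")
for t in ["pepper_mill","salt_shaker","mustard_bottle","heart_mug"]:
  for p in (T,S): print(t,[(d["xyz"],d["score"]) for d in arm.landmark_of(p,t)][:2])
im=cv2.resize(S["pixels"],None,fx=1.5,fy=1.5)
cv2.imwrite("pics/s2.png",im[:,:,::-1])
Rm=R.from_quat([.973347,-.22933,0,0][0:0] or [0.973347814,-0.229332157,-0.000141,0.00088]).as_matrix();print(Rm.round(3))
E
```

```text
pepper_mill [([0.6786, 0.022, -0.0029], 0.74)]
pepper_mill [([0.678, 0.021, 0.0018], 0.86)]
salt_shaker [([0.6242, 0.2095, 0.002], 0.68)]
salt_shaker [([0.6298, 0.2106, 0.0034], 0.65)]
mustard_bottle [([0.6769, -0.095, -0.0003], 0.95)]
mustard_bottle [([0.6746, -0.0901, -0.001], 0.92)]
heart_mug [([0.6815, 0.2533, -0.0003], 0.95)]
heart_mug [([0.682, 0.2559, 0.0027], 0.67)]
[[ 0.895 -0.446 -0.001]
 [-0.446 -0.895 -0.002]
 [ 0.     0.002 -1.   ]]
```

View pics/s2.png

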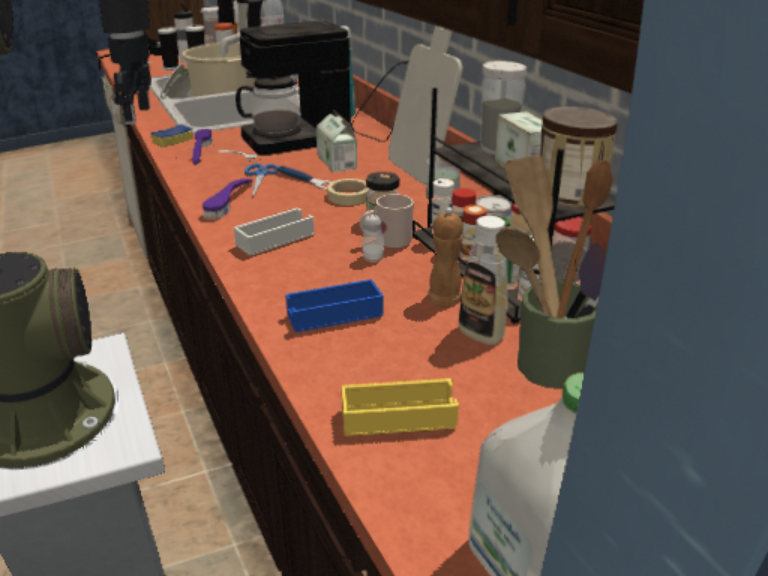

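```bash
cat > plan.py <<'E'
import sys,numpy as np
from bench import arm
from scipy.spatial.transform import Rotation as R
# usage: plan.py x y z yawdeg
x,y,z,yaw=map(float,sys.argv[1:5])
s=arm.sense(); w,a,b,c=s["orientation"]; C=R.from_quat([a,b,c,w]); M=C.as_matrix()
t=np.radians(yaw); X=np.array([np.cos(t),np.sin(t),0]);Z=np.array([0,0,-1.]);G=np.c_[X,np.cross(Z,X),Z]
turn=R.from_matrix(M.T@G).as_rotvec(degrees=True)
d=np.array([x,y,z])-s["tool_pos"]
print("t",round(s["t"],2),"pos",s["tool_pos"].round(4),"yaw",np.degrees(np.arctan2(M[1,0],M[0,0])).round(2),"F",s["ft_force"].round(1),"w",round(s["grip_width"],3),"q6",s["q"].round(2))
print("turn units",(turn/5).round(2),"shift before-axes",(M.T@d/.03).round(2),"after-axes",(G.T@d/.03).round(2))
E
python3 plan.py .483 .364 .12 13.2
```

```text
t 1.75 pos [0.2679 0.5369 0.2312] yaw -26.52 F [-0.5 -0.6 -0.9] w 0.999 q6 [ 1.44  0.04  0.08  0.   -1.62 -0.33]
turn units [ 0.   -0.   -7.94] shift before-axes [8.99 1.95 3.71] after-axes [5.67 7.25 3.71]
```

```bash
python3 -m jog '[[[0,0,-1,0,0,0.4,1],[0,0,-1,0,0,0.4,1],[0,0,-1,0,0,0.4,1],[0,0,-1,0,0,0.4,1],[0,0,-1,0,0,0.4,1],[0,0,-1,0,0,0.4,1],[0,0,-1,0,0,0.4,1],[0,0,-0.94,0,0,0.4,1],[0,0,0,0.63,0.8,0,1],[0,0,0,0.63,0.8,0,1],[0,0,0,0.63,0.8,0,1],[0,0,0,0.63,0.8,0,1],[0,0,0,0.63,0.8,0,1],[0,0,0,0.63,0.8,0,1],[0,0,0,0.63,0.8,0,1],[0,0,0,0.63,0.8,0,1],[0,0,0,0.63,0.85,0,1],[0,0,0,0,0,0,1]]]' 50; python3 plan.py .483 .364 .1 13.2
python3 - <<'E'
from bench import arm
from h import *
for n in ("wrist","top"):
    p=arm.get_image(n); cv2.imwrite(f"pics/{n}3.png",p["pixels"][:,:,::-1])
    if n=="wrist":
        im=p["pixels"].copy();q=(proj(p,box(.483,.364,np.radians(13.2)))+.5).astype(int)
        for a,b in [(1,3),(5,7),(1,5),(3,7)]: cv2.line(im,tuple(map(int,q[a])),tuple(map(int,q[b])),(255,0,255),1)
        cv2.imwrite("pics/wrist3.png",im[:,:,::-1])
E
```

```text
t: 3.25
tool_pos: [0.4861, 0.3606, 0.1352]
orientation: [0.001, 0.994, 0.113, 0.0]
ft_force: [-0.6, 1.0, 0.0]
grip_width: 1.001
t 3.25 pos [0.4861 0.3606 0.1352] yaw 12.95 F [-0.6  1.   0. ] w 1.001 q6 [ 0.97  0.06 -0.06  0.   -1.44  0.83]
turn units [ 0.01 -0.   -0.05] shift before-axes [-0.08 -0.14  1.17] after-axes [-0.08 -0.14  1.17]
```

View pics/wrist3.png

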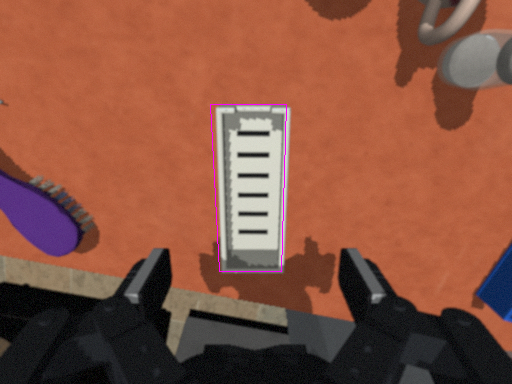

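View pics/top3.png

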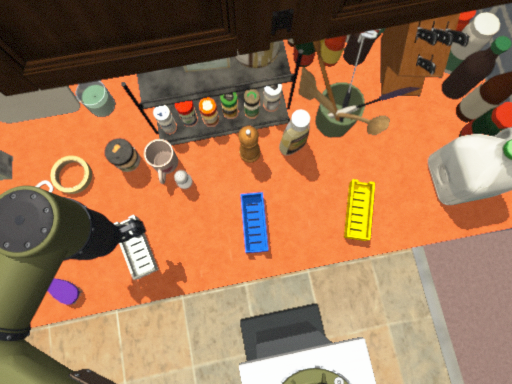

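```bash
python3 -m jog '[[[0,0,-0.05,-0.08,-0.12,0.6,1],[0,0,0,0,0,0.8,1],[0,0,0,0,0,0.8,1],[0,0,0,0,0,0.8,1],[0,0,0,0,0,0.6,1],[0,0,0,0,0,0.4,1],[0,0,0,0,0,0,1]]]' 40;  python3 plan.py .483 .3635 .013 13.2
```

```text
t: 3.93
tool_pos: [0.478, 0.3662, 0.0121]
orientation: [0.002, 0.993, 0.117, -0.002]
ft_force: [0.8, -1.3, -1.0]
grip_width: 0.997
t 3.93 pos [0.478  0.3662 0.0121] yaw 13.48 F [ 0.8 -1.3 -1. ] w 0.997 q6 [ 0.99  0.13 -0.22 -0.   -1.22  0.82]
turn units [0.03 0.05 0.06] shift before-axes [ 0.14  0.13 -0.03] after-axes [ 0.14  0.13 -0.03]
```

```bash
python3 -m jog '[[[0,0,0,0.14,0.1,0,1],[0,0,0,0,0,0,1],[0,0,0,0,0,0,1]]]' ;  python3 plan.py .483 .3635 .013 13.2
```

```text
t: 4.18
tool_pos: [0.4856, 0.3657, 0.0171]
orientation: [-0.001, 0.993, 0.117, 0.001]
ft_force: [-0.4, 0.4, 0.3]
grip_width: 0.999
t 4.18 pos [0.4856 0.3657 0.0171] yaw 13.43 F [-0.4  0.4  0.3] w 0.999 q6 [ 0.97  0.14 -0.21  0.   -1.22  0.83]
turn units [-0.02 -0.03  0.05] shift before-axes [-0.1   0.05  0.14] after-axes [-0.1   0.05  0.14]
```

```bash
python3 -m jog '[[[0,0,0,0,0,0,1],[0,0,0,0,0,0,1],[0,0,0,0,0,0,1]]]' ;  python3 plan.py .483 .3635 .014 13.2
```

```text
t: 4.43
tool_pos: [0.4849, 0.3651, 0.0158]
orientation: [-0.0, 0.993, 0.117, 0.0]
ft_force: [0.1, -0.3, -0.5]
grip_width: 1.002
t 4.43 pos [0.4849 0.3651 0.0158] yaw 13.43 F [ 0.1 -0.3 -0.5] w 1.002 q6 [ 0.98  0.14 -0.21  0.   -1.22  0.83]
turn units [-0.01 -0.01  0.05] shift before-axes [-0.07  0.04  0.06] after-axes [-0.07  0.04  0.06]
```

```bash
python3 -m jog '[[[0,0,0,-0.06,0.04,0.08,1],[0,0,0,0,0,0,0],[0,0,0,0,0,0,0],[0,0,0,0,0,0,0],[0,0,0,0,0,0,0],[0,0,0,0,0,0,0],[0,0,0,0,0,0,0],[0,0,0,0,0,0,0],[0,0,0,0,0,0,0]]]' 40;  python3 plan.py .483 .3635 .014 13.2
```

```text
t: 5.18
tool_pos: [0.4833, 0.3634, 0.013]
orientation: [0.0, 0.993, 0.117, 0.0]
ft_force: [-0.6, -0.3, 0.8]
grip_width: 0.671
t 5.18 pos [0.4833 0.3634 0.013 ] yaw 13.44 F [-0.6 -0.3  0.8] w 0.671 q6 [ 0.98  0.14 -0.22  0.   -1.22  0.83]
turn units [ 0.   -0.    0.05] shift before-axes [-0.01 -0.01 -0.03] after-axes [-0.01 -0.01 -0.03]
```

```bash
python3 -m jog '[[[0,0,0,0,0,-0.5,0],[0,0,0,0,0,-1,0],[0,0,0,0,0,-1,0],[0,0,0,0,0,-1,0],[0,0,0,0,0,-1,0],[0,0,0,0,0,-0.5,0],[0,0,0,0,0,0,0],[0,0,0,0,0,0,0]]]';  python3 plan.py .5135 .0524 .12 -5.9
```

```text
t: 5.85
tool_pos: [0.4831, 0.3636, 0.163]
orientation: [-0.001, 0.993, 0.117, 0.0]
ft_force: [-0.1, 0.5, -1.7]
grip_width: 0.669
t 5.85 pos [0.4831 0.3636 0.163 ] yaw 13.43 F [-0.1  0.5 -1.7] w 0.669 q6 [ 0.98  0.05 -0.02 -0.   -1.49  0.83]
turn units [-0.01 -0.    3.87] shift before-axes [-1.42 10.33  1.42] after-axes [ 2.07 10.21  1.43]
```

```bash
python3 -m jog '[[[0,0,0.97,0,0,0,0],[0,0,0.97,0,0,0,0],[0,0,0.97,0,0,0,0],[0,0,0.96,0,0,0,0],[0,0,0,0.1,0.4,0,0],[0,0,0,0.16,0.8,0,0],[0,0,0,0.2,1,0,0],[0,0,0,0.2,1,0,0],[0,0,0,0.2,1,0,0],[0,0,0,0.2,1,0,0],[0,0,0,0.2,1,0,0],[0,0,0,0.2,1,0,0],[0,0,0,0.2,1,0,0],[0,0,0,0.2,0.8,0,0],[0,0,0,0.2,0.7,0,0],[0,0,0,0.2,0.5,0,0],[0,0,0,0,0,0.5,0],[0,0,0,0,0,0,0],[0,0,0,0,0,0,0],[0,0,0,0,0,0,0]]]';  python3 plan.py .5135 .0524 .12 -5.9
python3 - <<'E'
from bench import arm
from h import *
L=[]
for n in ("wrist","side","top"):
    p=arm.get_image(n); cv2.imwrite(f"pics/{n}4.png",p["pixels"][:,:,::-1])
    for k in ("blue_tray_center","white_tray_center"): print(n,k,[(d["xyz"],d["score"]) for d in arm.landmark_of(p,k)][:1])
E
```

```text
t: 7.52
tool_pos: [0.5188, 0.0519, 0.1475]
orientation: [0.0, 0.999, -0.051, -0.0]
ft_force: [-0.7, 0.6, -1.0]
grip_width: 0.668
t 7.52 pos [0.5188 0.0519 0.1475] yaw -5.86 F [-0.7  0.6 -1. ] w 0.668 q6 [ 0.49 -0.16 -0.26  0.   -1.47  0.98]
turn units [0.01 0.01 0.01] shift before-axes [-0.18  0.    0.92] after-axes [-0.18  0.    0.92]
wrist blue_tray_center []
wrist white_tray_center [([0.519, 0.0508, 0.1517], 0.82)]
side blue_tray_center [([0.4809, 0.0526, 0.0239], 0.88)]
side white_tray_center [([0.5148, 0.0531, 0.1585], 0.75)]
top blue_tray_center [([0.4796, 0.055, 0.0237], 0.68)]
top white_tray_center [([0.5157, 0.0528, 0.1561], 0.68)]
```

View pics/wrist4.png

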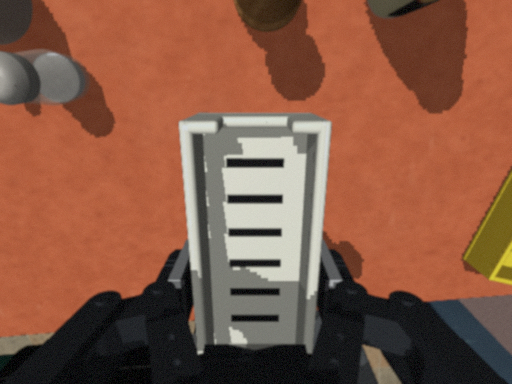

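View pics/side4.png

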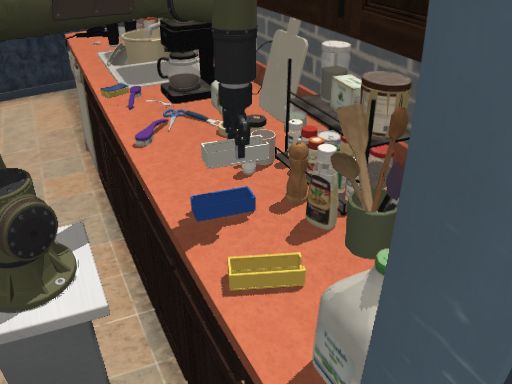

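View pics/top4.png

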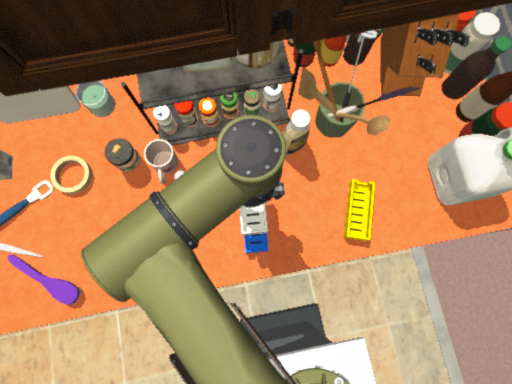

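```bash
python3 -m jog '[[[0,0,0,-0.19,0,0.3,0],[0,0,0,0,0,0.7,0],[0,0,0,0,0,0.7,0],[0,0,0,0,0,0.5,0],[0,0,0,0,0,0.3,0],[0,0,0,0,0,0,0],[0,0,0,0,0,0,0],[0,0,0,0,0,0,0],[0,0,0,0,0,0,0]]]';  python3 plan.py .513 .0524 .060 -5.9
python3 - <<'E'
from bench import arm
from h import *
p=arm.get_image("side"); cv2.imwrite("pics/side5.png",cv2.resize(p["pixels"][120:250,160:300,::-1],None,fx=4,fy=4,interpolation=cv2.INTER_CUBIC))
E
```

```text
t: 8.72
tool_pos: [0.5142, 0.0528, 0.0744]
orientation: [-0.0, 0.999, -0.052, 0.001]
ft_force: [-0.1, 1.1, -0.4]
grip_width: 0.672
t 8.72 pos [0.5142 0.0528 0.0744] yaw -5.91 F [-0.1  1.1 -0.4] w 0.672 q6 [ 0.49 -0.15 -0.38  0.   -1.33  0.97]
turn units [-0.01 -0.02 -0.  ] shift before-axes [-0.04  0.02  0.48] after-axes [-0.04  0.02  0.48]
```

View pics/side5.png

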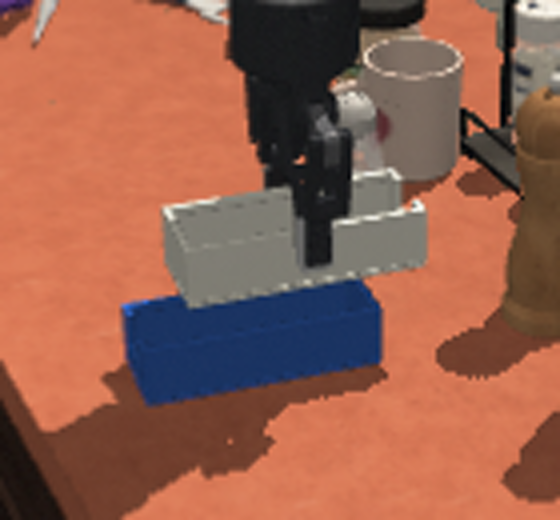

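```bash
python3 -m jog '[[[0,0,0,-0.04,0,0.3,0],[0,0,0,0,0,0.27,0],[0,0,0,0,0,0,0],[0,0,0,0,0,0,0],[0,0,0,0,0,0,0],[0,0,0,0,0,0,0]]]';  python3 plan.py .513 .0524 .053 -5.9
```

```text
t: 9.27
tool_pos: [0.5124, 0.0527, 0.0561]
orientation: [0.0, 0.999, -0.052, 0.0]
ft_force: [-0.5, 0.4, -1.7]
grip_width: 0.674
t 9.27 pos [0.5124 0.0527 0.0561] yaw -5.91 F [-0.5  0.4 -1.7] w 0.674 q6 [ 0.49 -0.14 -0.41  0.   -1.3   0.97]
turn units [ 0. -0. -0.] shift before-axes [0.02 0.01 0.1 ] after-axes [0.02 0.01 0.1 ]
```

```bash
python3 -m jog '[[[0,0,0,0.02,0,0.07,0],[0,0,0,0,0,0.06,0],[0,0,0,0,0,0,0],[0,0,0,0,0,0,0],[0,0,0,0,0,0,0]]]';  python3 plan.py .513 .0524 .053 -5.9
python3 - <<'E'
from bench import arm
from h import *
p=arm.get_image("side"); cv2.imwrite("pics/side6.png",cv2.resize(p["pixels"][120:250,160:300,::-1],None,fx=4,fy=4,interpolation=cv2.INTER_CUBIC))
E
```

```text
t: 9.68
tool_pos: [0.5134, 0.0527, 0.0529]
orientation: [-0.0, 0.999, -0.051, 0.001]
ft_force: [-1.6, 0.2, 5.6]
grip_width: 0.674
t 9.68 pos [0.5134 0.0527 0.0529] yaw -5.9 F [-1.6  0.2  5.6] w 0.674 q6 [ 0.49 -0.13 -0.41  0.   -1.29  0.97]
turn units [-0.   -0.02 -0.  ] shift before-axes [-0.01  0.01 -0.  ] after-axes [-0.01  0.01 -0.  ]
```

View pics/side6.png

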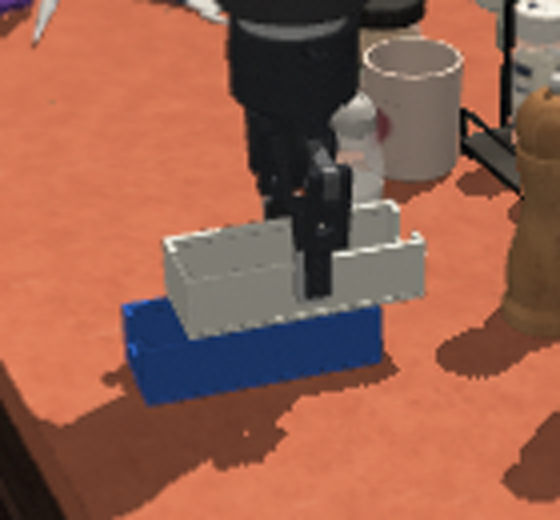

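```bash
python3 -m jog '[[[0,0,0,0,0,0,0.8],[0,0,0,0,0,0,0.8],[0,0,0,0,0,0,1],[0,0,0,0,0,0,1],[0,0,0,0,0,0,1],[0,0,0,0,0,-0.3,1],[0,0,0,0,0,-0.8,1],[0,0,0,0,0,-1,1],[0,0,0,0,0,-1,1],[0,0,0,0,0,-0.7,1],[0,0,0,0,0,0,1],[0,0,0,0,0,0,1]]]'
python3 - <<'E'
from bench import arm
from h import *
p=arm.get_image("side"); cv2.imwrite("pics/side7.png",cv2.resize(p["pixels"][120:250,160:300,::-1],None,fx=4,fy=4,interpolation=cv2.INTER_CUBIC))
p=arm.get_image("wrist"); im=p["pixels"].copy()
for bx,c in ((box(.4837,.055,np.radians(-6)),(255,0,255)),(box(.513,.0524,np.radians(-6),.04),(0,255,0))):
    q=(proj(p,bx)+.5).astype(int)
    for a,b in [(1,3),(5,7),(1,5),(3,7)]: cv2.line(im,tuple(map(int,q[a])),tuple(map(int,q[b])),c,1)
cv2.imwrite("pics/wrist7.png",im[:,:,::-1])
E
```

```text
t: 10.73
tool_pos: [0.5135, 0.0529, 0.168]
orientation: [-0.001, 0.999, -0.052, 0.002]
ft_force: [-1.8, -0.8, -0.4]
grip_width: 1.001
```

View pics/side7.png

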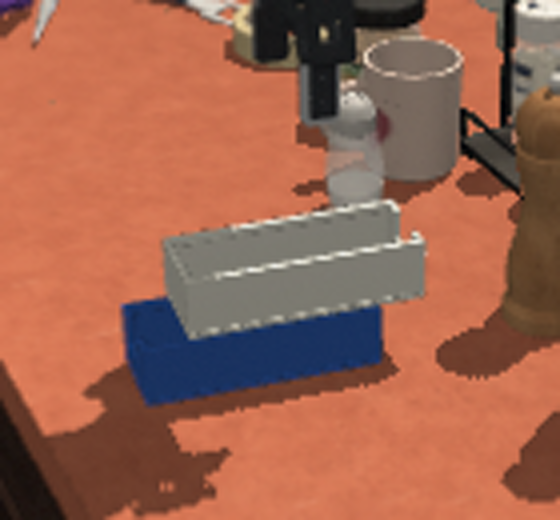

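View pics/wrist7.png

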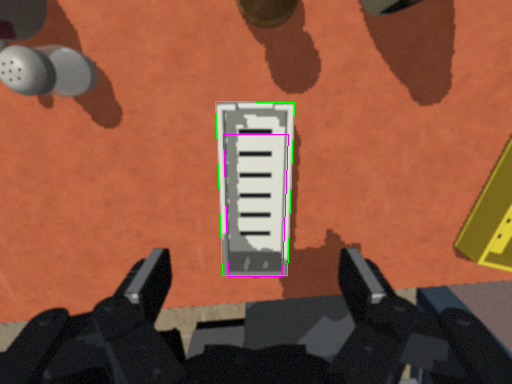

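```bash
python3 plan.py .462 -.220 .11 -19.1
```

```text
t 10.83 pos [0.5124 0.0527 0.1653] yaw -5.91 F [ 0.5  0.2 -0.3] w 1.002 q6 [ 0.49 -0.19 -0.25 -0.   -1.51  0.97]
turn units [0.   0.01 2.64] shift before-axes [-0.73  9.21  1.84] after-axes [1.38 9.14 1.84]
```

```bash
python3 -m jog '[[[0,0,0.88,0,0,0,1],[0,0,0.88,0,0,0,1],[0,0,0.88,0,0,0,1],[0,0,0,0.08,0.5,0,1],[0,0,0,0.15,1,0,1],[0,0,0,0.15,1,0,1],[0,0,0,0.15,1,0,1],[0,0,0,0.15,1,0,1],[0,0,0,0.15,1,0.2,1],[0,0,0,0.15,1,0.2,1],[0,0,0,0.15,1,0.4,1],[0,0,0,0.15,0.8,0.4,1],[0,0,0,0.15,0.5,0.4,1],[0,0,0,0.1,0.34,0.24,1],[0,0,0,0,0,0,1],[0,0,0,0,0,0,1],[0,0,0,0,0,0,1]]]';python3 plan.py .462 -.220 .013 -19.1
python3 - <<'E'
from bench import arm
from h import *
p=arm.get_image("wrist"); im=p["pixels"].copy()
q=(proj(p,box(.462,-.220,np.radians(-19.1)))+.5).astype(int)
for a,b in [(1,3),(5,7),(1,5),(3,7)]: cv2.line(im,tuple(map(int,q[a])),tuple(map(int,q[b])),(255,0,255),1)
cv2.imwrite("pics/wrist8.png",im[:,:,::-1])
T=arm.get_image("top")
hs=mask(T,"yellow",proj(T,[[.462,-.22,.02]])[0]); print(fit([T],[hs],(.462,-.22)))
E
```

```text
t: 12.25
tool_pos: [0.4667, -0.221, 0.111]
orientation: [0.0, 0.986, -0.166, 0.0]
ft_force: [-0.6, 1.0, -0.0]
grip_width: 0.998
t 12.25 pos [ 0.4667 -0.221   0.111 ] yaw -19.08 F [-0.6  1.  -0. ] w 0.998 q6 [-0.05 -0.17 -0.33  0.   -1.41  1.29]
turn units [ 0. -0.  0.] shift before-axes [-0.16  0.02  3.27] after-axes [-0.16  0.02  3.27]
(array([ 0.46106017, -0.21855472, -0.3143286 ]), np.float64(7.424009521373969))
```

View pics/wrist8.png

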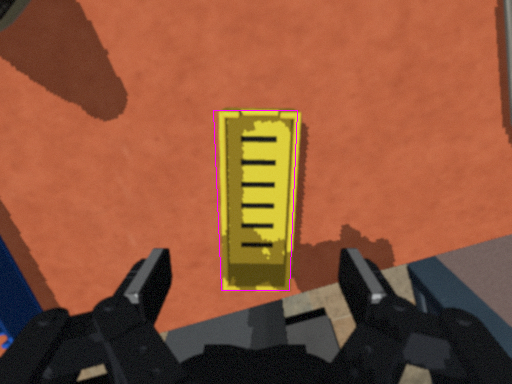

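```bash
python3 -m jog '[[[0,0,0,-0.16,0.02,0.4,1],[0,0,0,0,0,0.8,1],[0,0,0,0,0,0.8,1],[0,0,0,0,0,0.7,1],[0,0,0,0,0,0.4,1],[0,0,0,0,0,0.1,1],[0,0,0,0,0,0,1],[0,0,0,0,0,0,1],[0,0,0,0,0,0,1],[0,0,0,0,0,0,1],[0,0,0,0,0,0,1]]]';python3 plan.py .462 -.220 .013 -19.1
```

```text
t: 13.27
tool_pos: [0.4623, -0.2206, 0.0157]
orientation: [0.0, 0.986, -0.166, 0.001]
ft_force: [0.4, 0.1, 1.0]
grip_width: 1.001
t 13.27 pos [ 0.4623 -0.2206  0.0157] yaw -19.12 F [0.4 0.1 1. ] w 1.001 q6 [-0.05 -0.11 -0.46  0.   -1.22  1.29]
turn units [-0.   -0.02 -0.  ] shift before-axes [-0.01 -0.02  0.09] after-axes [-0.01 -0.02  0.09]
```

```bash
python3 -m jog '[[[0,0,0,0,0,0.09,1],[0,0,0,0,0,0,0],[0,0,0,0,0,0,0],[0,0,0,0,0,0,0],[0,0,0,0,0,0,0],[0,0,0,0,0,0,0],[0,0,0,0,0,0,0],[0,0,0,0,0,0,0],[0,0,0,0,0,0,0]]]' 40;python3 plan.py .462 -.220 .013 -19.1
```

```text
t: 14.02
tool_pos: [0.4618, -0.2206, 0.0122]
orientation: [0.0, 0.986, -0.166, 0.0]
ft_force: [0.0, 0.1, 1.1]
grip_width: 0.67
t 14.02 pos [ 0.4618 -0.2206  0.0122] yaw -19.11 F [0.  0.1 1.1] w 0.67 q6 [-0.05 -0.11 -0.47  0.   -1.21  1.29]
turn units [ 0. -0. -0.] shift before-axes [ 0.   -0.02 -0.03] after-axes [ 0.   -0.02 -0.03]
```

```bash
python3 -m jog '[[[0,0,0,0,0,-0.5,0],[0,0,0,0,0,-1,0],[0,0,0,0,0,-1,0],[0,0,0,0,0,-1,0],[0,0,0,0,0,-1,0],[0,0,0,0,0,-1,0],[0,0,0,0,0,-0.5,0],[0,0,0,0,0,0,0],[0,0,0,0,0,0,0]]]'; python3 plan.py .4835 .055 .16 -5.9
python3 - <<'E'
from bench import arm
from h import *
T=arm.get_image("top");S=arm.get_image("side")
for p in (T,S):
  for k in ("blue_tray_center","white_tray_center"): print(k,[(d["xyz"],d["score"]) for d in arm.landmark_of(p,k)][:1])
out=[]
for p in (T,S):
    im=cv2.resize(p["pixels"],None,fx=4,fy=4)
    for bx,c in ((box(.4837,.055,np.radians(-6)),(255,0,255)),(box(.5133,.0525,np.radians(-6),.04),(0,255,0))):
        q=((proj(p,bx)+.5)*4).astype(int)
        for a,b in [(1,3),(5,7),(1,5),(3,7),(0,2),(4,6),(0,4),(2,6)]: cv2.line(im,tuple(map(int,q[a])),tuple(map(int,q[b])),c,1)
    c=q.mean(0).astype(int); out.append(im[c[1]-200:c[1]+200,c[0]-190:c[0]+190,::-1])
cv2.imwrite("pics/ov9.png",np.hstack(out))
E
```

```text
t: 14.77
tool_pos: [0.4619, -0.2203, 0.1921]
orientation: [-0.0, 0.986, -0.166, 0.0]
ft_force: [-0.5, 0.1, -1.5]
grip_width: 0.671
t 14.77 pos [ 0.4619 -0.2203  0.1921] yaw -19.12 F [-0.5  0.1 -1.5] w 0.671 q6 [-0.05 -0.2  -0.21 -0.   -1.56  1.29]
turn units [-0.01 -0.01 -2.64] shift before-axes [-2.32 -8.9   1.08] after-axes [-0.23 -9.2   1.07]
blue_tray_center []
white_tray_center [([0.5109, 0.0531, 0.0623], 0.6)]
blue_tray_center []
white_tray_center [([0.5092, 0.0523, 0.0625], 0.97)]
```

View pics/ov9.png

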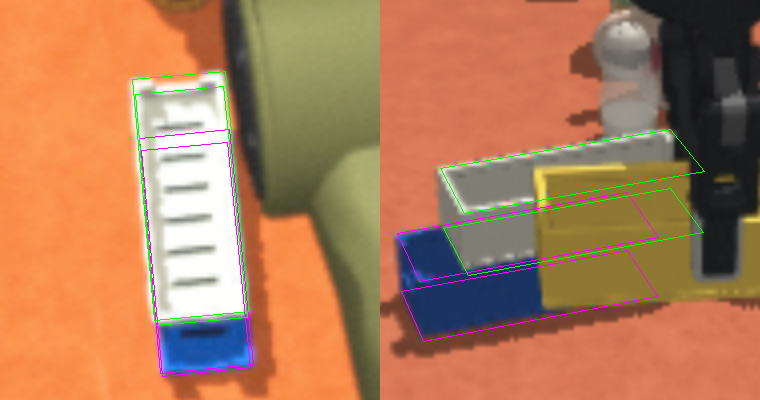

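```bash
python3 -m jog '[[[0,0,-0.88,0,0,0,0],[0,0,-0.88,0,0,0,0],[0,0,-0.88,0,0,0,0],[0,0,0,0,-0.4,0,0],[0,0,0,-0.02,-0.8,0,0],[0,0,0,-0.02,-1,0,0],[0,0,0,-0.03,-1,0,0],[0,0,0,-0.03,-1,0,0],[0,0,0,-0.03,-1,0,0],[0,0,0,-0.02,-1,0,0],[0,0,0,-0.02,-1,0,0],[0,0,0,-0.02,-1,0.2,0],[0,0,0,-0.02,-0.6,0.4,0],[0,0,0,-0.02,-0.4,0.47,0],[0,0,0,0,0,0,0],[0,0,0,0,0,0,0],[0,0,0,0,0,0,0],[0,0,0,0,0,0,0],[0,0,0,0,0,0,0]]]';python3 plan.py .4835 .055 .110 -5.9
```

```text
t: 16.65
tool_pos: [0.4836, 0.0541, 0.1607]
orientation: [-0.0, 0.999, -0.052, 0.001]
ft_force: [0.1, 0.1, -0.6]
grip_width: 0.675
t 16.65 pos [0.4836 0.0541 0.1607] yaw -5.98 F [ 0.1  0.1 -0.6] w 0.675 q6 [ 0.53 -0.27 -0.33  0.   -1.51  0.94]
turn units [-0.   -0.01 -0.02] shift before-axes [-0.01 -0.03  1.69] after-axes [-0.01 -0.03  1.69]
```

```bash
python3 -m jog '[[[0,0,0,-0.01,-0.03,0.4,0],[0,0,0,0,0,0.6,0],[0,0,0,0,0,0.5,0],[0,0,0,0,0,0.3,0],[0,0,0,0,0,0.15,0],[0,0,0,0,0,0.15,0],[0,0,0,0,0,0,0],[0,0,0,0,0,0,0],[0,0,0,0,0,0,0],[0,0,0,0,0,0,0],[0,0,0,0,0,0,0]]]';python3 plan.py .4835 .055 .092 -5.9
python3 - <<'E'
from bench import arm
from h import *
p=arm.get_image("side"); cv2.imwrite("pics/side10.png",cv2.resize(p["pixels"][100:240,160:300,::-1],None,fx=4,fy=4,interpolation=cv2.INTER_CUBIC))
for k in ("blue_tray_center","white_tray_center","yellow_tray_center"): print(k,[(d["xyz"],d["score"]) for d in arm.landmark_of(p,k)][:1])
E
```

```text
t: 17.57
tool_pos: [0.4833, 0.0558, 0.0975]
orientation: [-0.0, 0.999, -0.052, 0.0]
ft_force: [-0.6, 0.7, -1.8]
grip_width: 0.67
t 17.57 pos [0.4833 0.0558 0.0975] yaw -5.91 F [-0.6  0.7 -1.8] w 0.67 q6 [ 0.53 -0.25 -0.43  0.   -1.39  0.94]
turn units [-0.   -0.01 -0.  ] shift before-axes [0.01 0.03 0.18] after-axes [0.01 0.03 0.18]
blue_tray_center [([0.4819, 0.0516, 0.0265], 0.91)]
white_tray_center [([0.5087, 0.0547, 0.0602], 0.65)]
yellow_tray_center [([0.4809, 0.0594, 0.1043], 0.77)]
```

View pics/side10.png

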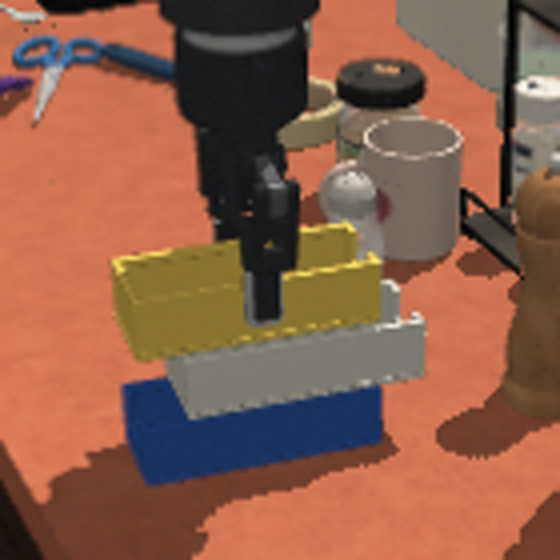

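```bash
python3 -m jog '[[[0,0,0,0,0,0.07,0],[0,0,0,0,0,0.07,0],[0,0,0,0,0,0.06,0],[0,0,0,0,0,0,0],[0,0,0,0,0,0,0],[0,0,0,0,0,0,0],[0,0,0,0,0,0,0]]]';python3 plan.py .4835 .055 .092 -5.9
```

```text
t: 18.35
tool_pos: [0.4836, 0.0557, 0.0921]
orientation: [0.0, 0.999, -0.051, 0.001]
ft_force: [-1.8, 0.1, 5.0]
grip_width: 0.673
t 18.35 pos [0.4836 0.0557 0.0921] yaw -5.9 F [-1.8  0.1  5. ] w 0.673 q6 [ 0.53 -0.24 -0.43  0.   -1.38  0.94]
turn units [-0.   -0.02  0.  ] shift before-axes [-0.    0.02  0.  ] after-axes [-0.    0.02  0.  ]
```

Seated at the expected height. I'll release and retreat straight up.

```bash
python3 -m jog '[[[0,0,0,0,0,0,0.8],[0,0,0,0,0,0,0.8],[0,0,0,0,0,0,1],[0,0,0,0,0,0,1],[0,0,0,0,0,0,1],[0,0,0,0,0,-0.3,1],[0,0,0,0,0,-0.8,1],[0,0,0,0,0,-1,1],[0,0,0,0,0,-1,1],[0,0,0,0,0,-1,1],[0,0,0,0,0,-1,1],[0,0,0,-0.5,-0.8,0,1],[0,0,0,-0.5,-0.8,0,1],[0,0,0,-0.5,-0.8,0,1],[0,0,0,-0.5,-0.8,0,1],[0,0,0,-0.5,-0.8,0,1],[0,0,0,-0.5,-0.8,0,1],[0,0,0,0,0,0,1]]]'
python3 -m jog '[[[0,0,0,0,-0.8,0,1],[0,0,0,0,-0.8,0,1],[0,0,0,0,-0.8,0,1],[0,0,0,0,-0.8,0,1],[0,0,0,0,0,0,1],[0,0,0,0,0,0,1]]]'
python3 - <<'E'
from bench import arm
from h import *
T=arm.get_image("top");S=arm.get_image("side")
for p in (T,S):
  for k in ("blue_tray_center","white_tray_center","yellow_tray_center","pepper_mill","salt_shaker","mustard_bottle","heart_mug"): print(k,[(d["xyz"],d["score"]) for d in arm.landmark_of(p,k)][:1])
out=[]
for p in (T,S):
    im=cv2.resize(p["pixels"],None,fx=4,fy=4)
    for bx,c in ((box(.4837,.055,np.radians(-6)),(255,0,255)),(box(.5133,.0525,np.radians(-6),.04),(0,255,0)),(box(.4835,.0555,np.radians(-6),.08),(0,255,255))):
        q=((proj(p,bx)+.5)*4).astype(int)
        for a,b in [(1,3),(5,7),(1,5),(3,7),(0,2),(4,6),(0,4),(2,6)]: cv2.line(im,tuple(map(int,q[a])),tuple(map(int,q[b])),c,1)
    c=q.mean(0).astype(int); out.append(im[c[1]-200:c[1]+200,c[0]-190:c[0]+190,::-1])
cv2.imwrite("pics/ov11.png",np.hstack(out)); cv2.imwrite("pics/side11.png",cv2.resize(S["pixels"][60:260,130:380,::-1],None,fx=3,fy=3,interpolation=cv2.INTER_CUBIC))
E
```

```text
t: 19.85
tool_pos: [0.4068, 0.2112, 0.2444]
orientation: [-0.001, 0.999, -0.05, -0.0]
ft_force: [0.1, -0.2, 0.5]
grip_width: 0.998
t: 20.35
tool_pos: [0.4182, 0.3042, 0.2437]
orientation: [0.001, 0.999, -0.051, -0.0]
ft_force: [-0.0, -0.4, 0.8]
grip_width: 1.002
blue_tray_center []
white_tray_center []
yellow_tray_center [([0.6759, 0.0242, -0.0025], 0.68)]
pepper_mill [([0.6801, 0.0236, -0.0044], 0.65)]
salt_shaker [([0.6234, 0.2083, -0.0006], 0.59)]
mustard_bottle [([0.6752, -0.0975, -0.0016], 0.8)]
heart_mug [([0.6781, 0.2529, 0.0007], 0.81)]
blue_tray_center []
white_tray_center [([0.5076, 0.053, 0.0623], 0.61)]
yellow_tray_center [([0.484, 0.0575, 0.099], 0.97)]
pepper_mill [([0.6769, 0.0198, 0.003], 0.6)]
salt_shaker [([0.6274, 0.2107, 0.0007], 0.48)]
mustard_bottle [([0.6748, -0.0909, -0.0032], 0.55)]
heart_mug [([0.6799, 0.2551, 0.0044], 0.57)]
```

View pics/ov11.png

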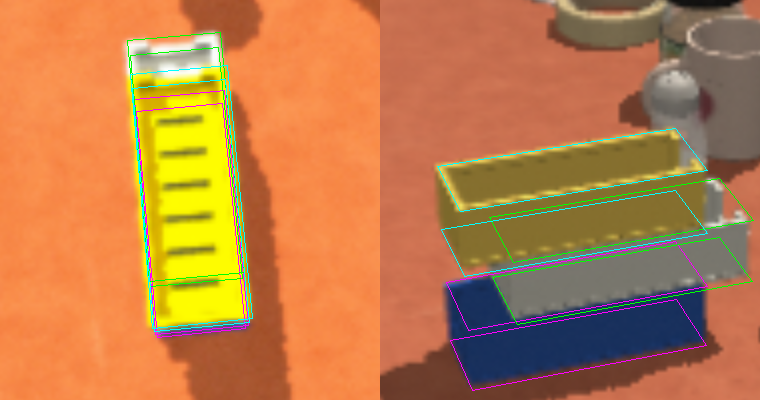

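View pics/side11.png

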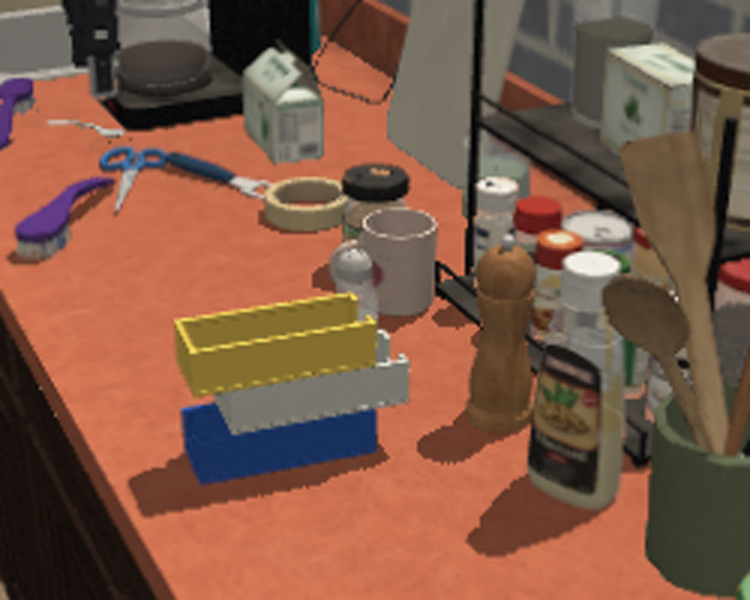

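The stack is level and matches the predicted outlines within about 1–2 px in both views. The mill, shaker, bottle and mug are where they were.

```bash
python3 -c "
from bench import arm
print(arm.finish_job())"
```

```text
the job is handed in; nothing more can be done
None
```

The trays are stacked as asked, and I handed the job in at about 20.5 s. I laid the white tray lengthwise on the blue one, set back about 3 cm away from its scooped near end. I then laid the yellow tray on the white one, straight above the blue.

**Seating:** Each tray met resistance of about 6–7 N at the height expected with its foot inside the lip. Peak force readings were about 6 N.

**Position:** After release, the predicted outlines of all three trays matched the top and side pictures within about 1–2 pixels, and the stack looked level.

**Bystanders:** The mill, shaker, bottle and mug are within about 4 mm of their first readings, which is within network error.

**Checks that disagreed or failed:**
- The side-view network put the white tray's x about 5 mm nearer than I commanded (0.508 against 0.513), so by that reading its set-back is about 25 mm. The outline overlay fits 30 mm.
- In the final top picture the networks did not find the white or blue trays and gave a false position for the yellow one. In the final side picture they also missed the blue. For those I relied on the outlines.

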